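# Service a clockwork settle-plate air sampler

### The job

Get the settle-plate sampler ready for its next run. Draw its sprung cover fully back and hook it on the red catch so that it stays open by itself; then move every used plate from the sampler to the steel tray, lying flat inside it, and only then set every fresh plate from the bench flat in a well of its own; also wind the clock key clockwise until it stops. At the end the cover must still be hooked open: the catch is a hair trigger, so do not bump it, above all do not let the cover snap shut once a fresh plate is in, and do not disturb the timer or the marker.

Things in the scene. Friction and masses are not known exactly. Their poses are not given: they have to be found in the camera images.
- sampler: Settle-plate sampler, fixed: grey metal base 12 mm thick. Origin on the bench under the cover's pivot (dark hub, radius 20 mm, top 52 mm up). From it the three wells lie along own -x (toward the robot at yaw 0), catch and clock to +y. Base, mm: x -280..40, y -55..55; x -40..40, y 55..225; x -142..40, y 225..390. Rubber stop 12 mm across, 36 mm high at (-270, -48).
- well_0 (a point): Centre of the floor of the well nearest the pivot, 70 mm from it, 8 mm above the bench. The three wells are alike, in a row 71.5 mm apart: round recesses 66 mm across and 4 mm deep in the 12 mm high base, 3.5 mm of play all round a plate.
- well_1 (a point): Centre of the floor of the middle well, 141.5 mm from the pivot.
- well_2 (a point): Centre of the floor of the outer well, 213 mm from the pivot.
- cover (a joint): Clear level arm 272 mm long, 84 mm wide, 31 to 37 mm above the bench. rad: 0 shut over the wells, growing clockwise from above to a stop at 1.75; its points lie at (-r cos q, r sin q) in the sampler's frame. The spring pulls 1.5 N (shut) to 3.5 N (open) at the handle. A pin under its tip pushes the catch aside from about 1.5; by 1.65 the catch has dropped behind it; then rests hooked at about 1.6.
- cover_handle (a point): The cover's handle: a plain upright black post 16 mm thick, 240 mm from the pivot, from 37 to 87 mm above the bench with a round end (top 95 mm). This point is on its axis, 68 mm above the bench, where to grip or push it.
- catch (a joint): The hair-trigger catch, a red lever 74 mm long and 9 mm thick, 16 to 28 mm above the bench, lightly sprung. rad: 0 in place (hooked, or at rest), growing as its nose is pushed away from the cover's pivot. A push of about 1.2 N on its nose (some 0.06 rad) frees the pin, and the cover fires.
- catch_nose (a point): Nose of the catch at rest, 22 mm above the bench, where it holds the pin under the cover's tip: (4, 263) mm in the sampler's frame. The lever runs from here to its pivot at (-55, 282), and a steel tail some 35 mm beyond it, toward the clock.
- key (a joint): Winding key of the clock. rad: 0 run down, growing clockwise from above, to a stop at 5.45. A pawl on a click wheel holds it every 0.524 rad (0, 0.52, 1.05 ... 5.24): let go, the mainspring (0.04 to 0.10 N m) turns it back to the last click passed; fully wound it rests at about 5.24. At the start between 0 and 1.6.
- key_grip (a point): Centre of the brass butterfly key, on its upright axis, 130 mm above the bench, over the clock (grey drum 92 mm across, top 91 mm; click wheel and pawl up to 102 mm). Wings: 54 mm along this point's x, 9 mm thick along its y, 116 to 144 mm above the bench; pinch them across the thickness from above.
- tray: Stainless tray, fixed, 268 mm (own x) by 173 mm (own y), rim 20 mm high, to the right of the sampler. Origin at the centre of its underside; floor 1 mm above the bench, flat from -120 to 120 mm in x and -74 to 74 mm in y.
- used_0: A used plate: a round agar dish 59 mm across and 15 mm high (30 g), in a well of the sampler under the shut cover at the start. Origin at the centre of its underside. None if absent.
- used_1: A used plate: a round agar dish 59 mm across and 15 mm high (30 g), in a well of the sampler under the shut cover at the start. Origin at the centre of its underside. None if absent.
- used_2: A used plate: a round agar dish 59 mm across and 15 mm high (30 g), in a well of the sampler under the shut cover at the start. Origin at the centre of its underside. None if absent.
- fresh_0: A fresh plate: the same kind of dish, 59 mm across and 15 mm high, on the bench at the left at the start. Origin at the centre of its underside. None if absent.
- fresh_1: A fresh plate: the same kind of dish, 59 mm across and 15 mm high, on the bench at the left at the start. Origin at the centre of its underside. None if absent.
- fresh_2: A fresh plate: the same kind of dish, 59 mm across and 15 mm high, on the bench at the left at the start. Origin at the centre of its underside. None if absent.
- timer: A white lab timer 64 x 64 x 19 mm, loose on the bench in front of the clock; leave it alone. Origin at the centre of its underside.
- marker: A white marker with a red cap, 135 mm long (along its own y) and 16 mm thick, lying behind the fresh plates; leave it alone. Origin at the centre of its underside.
Not all that is in view belongs to the job. Leave any green look-alike of the fresh_2 alone.

How it is judged:
By the outcome, as a careful person would: the job done as asked, in the order asked, and still so for the second after the job is handed in, with the robot touching nothing.
Of used_0, used_1, used_2 only 1 to 2 are there at a start; the rules pass over those that are not, and their reading is None.
Of fresh_0, fresh_1, fresh_2 only 2 to 3 are there at a start; the rules pass over those that are not, and their reading is None.
At some moment in a run one of fresh_0, fresh_1, fresh_2 may be knocked a few centimetres aside while the robot is not near it.
Once in a run the grip may slacken for a moment while it holds something.
It also fails if it takes over 210 s, if anything falls off the work surface, if the arm or the gripper's body presses on something with over 40 N, if the wrist force passes 120 N, or if a joint passes its speed limit or range.

### The arm

A 7-joint arm with a two-finger parallel gripper is mounted at the origin on a cart in front of the work surface, level with it; the furniture and walls round the work are solid. World frame = base frame: x ahead of the robot, y to its left, z up, the work surface at z = 0. Lengths are in m, angles in rad, forces in N, time in s.
With the tool pointing down it reaches from about 0.35 to 0.9 m from the base axis. Payload 19.9 kg.
Tool frame: the origin (TCP) lies between the finger pads; the fingertips stand 19 mm ahead of it and the grasp point (between the pads) is the TCP; z points along the fingers, y is the line along which they close (so a half turn about z gives the same grasp; the last joint's range is limited). The gripper opens to 94 mm and grips with 3 to 60 N. Pads are 16 mm wide; open, the fingers measure 119 mm over their backs; the gripper's body (75 mm by 177 mm) begins 78 mm behind the grasp point.
Start: joints at [-1.387, 0.417, -0.01, 1.614, 0.005, 1.111, -0.053], TCP at [0.14, 0.609, 0.224] pointing down, gripper open.
Joint ranges: [-2.81, 2.81], [-0.39, 2.02], [-1.27, 1.25], [0.06, 2.57], [-1.19, 4.33], [0.19, 2], [-2.82, 2.82]. Speed limits (rad/s): [1.89, 1.89, 2.39, 2.39, 3.01, 3.01, 3.01].

### API

Orientations are given as a 3x3 rotation matrix whose columns are the frame's x, y, z axes.
In Python, from rig import robot gives the robot as it stands. Calls block until the motion is done:
- robot.move_ptp(position, orientation): joint-space move of the TCP to a pose.
- robot.move_linear(position, velocity=0.15, frame=None, threshold=None): straight line of the TCP; frame=None keeps the orientation; velocity is the mean speed in m/s. With threshold (N) it stops when the force on the tool has changed by that much, and returns True; else False.
- robot.goto_joints(angles): joint-space move.
- robot.gripper_to(opening): finger opening in m; the grip force is fixed at half the most; returns when the fingers have stopped.
- robot.pause(seconds).
- robot.ik(position, orientation): joint angles nearest the present ones, or None.
- robot.get_state(): the state.
- robot.grab_frame(name): name is "scene" or "side" or "wrist"; returns the picture (480x640x3 uint8, red, green, blue); there is no depth.
- robot.camera_info(name): a dict with "fx", "fy", "cx", "cy" (pixels), "dist" ([k1, k2, p1, p2, k3] as OpenCV has them; the pictures are not rectified), "rvec" (rotation vector, rad) and "tvec" (3), from world to camera coordinates, as OpenCV has them. Camera axes: x right, y down, z forward; pixel columns grow to the right and rows downward; lengths in m; the calibration is good to about 2 mm. A picture is of the moment at which its call begins: read the wrist's pose just before it. camera_info takes no time and is no camera call; for the wrist camera it gives the pose at the moment of the call.
A pose or a line that the arm cannot do raises robot.PlanningError and nothing moves.
- robot.sign_off(): hands the job in; it is judged then, once.
The state is a dict: "time": time; "qpos": joint angles; "joint_vel": joint speeds; "effort": joint torques, N m; "ee_pos": TCP position; "tool_rot": TCP orientation; "force": force on the tool from outside, world axes, zero at the start; "moment": the same for the moment, N m; "opening": finger opening in m; "grasp_force": force on a finger pad.
Only numpy, scipy, OpenCV 4.12 (cv2) and the standard library are available. Lean on these libraries where they do the work, as an engineer would, in place of code of your own. Each camera call takes 0.05 s, during which the arm holds its last target. There are 200 camera calls.

## Working session

There is one attempt and no reset: what is moved stays moved. The work goes in short steps, each a Python script; the robot and the scene stay as the last script left them, time stands still between calls to the robot, and variables do not carry over. Pictures are saved under pics/ and viewed, at most 14 in all, crops included, and the job is handed in when it is done.

```bash
mkdir -p pics; ls
python3 - <<'E'
from rig import robot
import cv2
for n in ("scene","side"):
    im=robot.grab_frame(n); cv2.imwrite(f"pics/{n}0.png",im[:,:,::-1])
    c=robot.camera_info(n); print(n,c)
im=robot.grab_frame("wrist"); cv2.imwrite("pics/wrist0.png",im[:,:,::-1]); print(robot.camera_info("wrist"))
s=robot.get_state(); print(s)
E
```

```text
pics
scene {'fx': 440.8877318620425, 'fy': 440.8877318620425, 'cx': 318.95917831476675, 'cy': 236.7151146238372, 'dist': array([0.03093103, 0.        , 0.        , 0.        , 0.        ]), 'rvec': array([ 2.12079036, -0.75261435,  0.35307812]), 'tvec': array([-0.4572045 ,  0.30128361,  0.85519372])}
side {'fx': 476.1542095675593, 'fy': 476.1542095675593, 'cx': 325.69616174244896, 'cy': 240.62034466566172, 'dist': array([-0.01743735,  0.        ,  0.        ,  0.        ,  0.        ]), 'rvec': array([ 0.40121075, -2.44879317,  1.65275211]), 'tvec': array([0.51387382, 0.17641904, 0.93771969])}
{'fx': 427.9046873416684, 'fy': 427.9046873416684, 'cx': 323.25313285240605, 'cy': 246.59636720822994, 'dist': array([-0.04069232,  0.        ,  0.        ,  0.        ,  0.        ]), 'rvec': array([-2.27636943, -1.81401781, -0.25560199]), 'tvec': array([-0.62483918, -0.02895752,  0.39201861])}
{'time': 0.15, 'qpos': array([-1.38650765,  0.41785708, -0.01031426,  1.6140265 ,  0.00471488,
        1.11067401, -0.05300623]), 'joint_vel': array([ 1.79498990e-05, -1.47749986e-04,  1.99507775e-04, -1.89920604e-03,
        4.60948426e-04,  4.06746677e-04, -7.03862443e-04]), 'effort': array([ 2.97510796e-04, -8.51526332e+01,  6.37947433e-01, -4.26137924e+01,
       -4.89409617e-02,  1.71182316e-02,  6.83596045e-05]), 'ee_pos': array([0.13986713, 0.60887788, 0.22396026]), 'tool_rot': array([[-9.74621948e-01,  2.23857191e-01, -1.25240228e-04],
       [ 2.23857209e-01,  9.74621506e-01, -9.33217956e-04],
       [-8.68457304e-05, -9.37570630e-04, -9.99999557e-01]]), 'force': array([-0.82368207,  0.01331354,  0.39174264]), 'moment': array([-0.04429491,  0.05605189, -0.00678413]), 'grasp_force': 0.0, 'opening': 0.09403648401667551}
```

View pics/scene0.png

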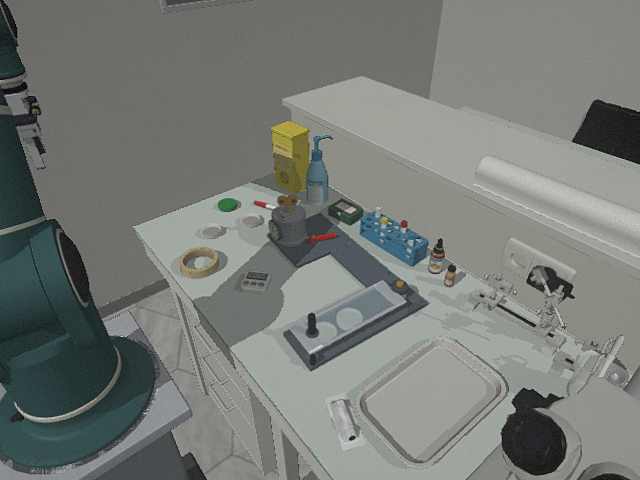

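View pics/side0.png

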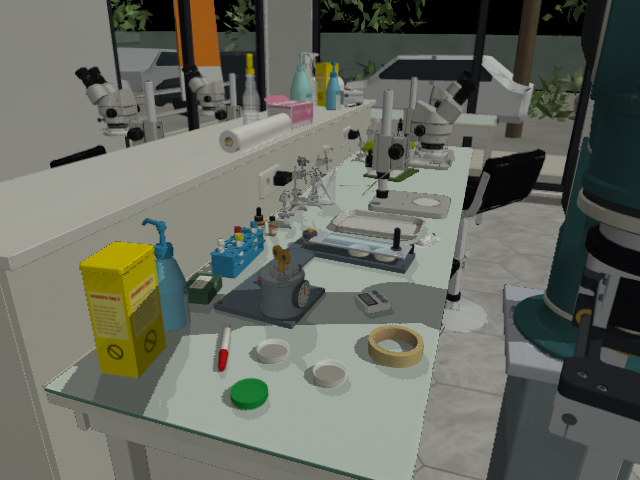

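The scene picture shows handle (311,322), hub (400,286), tray about (432,400) and clock key (288,203). The fresh plates are at about (210,232) and (251,221), with a green look-alike at (228,204) that I'll leave alone. There are used plates under the cover at about (349,320) and near the handle (320,330). The side view agrees, with two white plates at (272,351) and (329,374) and the green one at (249,393).

```bash
cat > h.py <<'E'
import numpy as np, cv2
from rig import robot
def cam(n):
    c=robot.camera_info(n)
    K=np.array([[c['fx'],0,c['cx']],[0,c['fy'],c['cy']],[0,0,1]])
    return dict(K=K,d=np.array(c['dist']),r=np.array(c['rvec']),t=np.array(c['tvec']))
def ray(c,uv):
    p=cv2.undistortPoints(np.array([[uv]],float),c['K'],c['d'])[0,0]
    R=cv2.Rodrigues(c['r'])[0]; o=-R.T@c['t']; v=R.T@np.array([p[0],p[1],1]); return o,v/np.linalg.norm(v)
def onplane(c,uv,z=0.):
    o,v=ray(c,uv); return o+v*(z-o[2])/v[2]
def tri(obs):
    A=np.zeros((3,3));b=np.zeros(3)
    for c,uv in obs:
        o,v=ray(c,uv);P=np.eye(3)-np.outer(v,v);A+=P;b+=P@o
    return np.linalg.solve(A,b)
def proj(c,X): return cv2.projectPoints(np.atleast_2d(np.array(X,float)),c['r'],c['t'],c['K'],c['d'])[0][:,0]
def down(a):
    "tool down, closing axis (y) along world angle a"
    y=np.array([np.cos(a),np.sin(a),0]);z=np.array([0,0,-1.]);x=np.cross(y,z);return np.stack([x,y,z],1)
def save(im,n): cv2.imwrite(f"pics/{n}.png",np.ascontiguousarray(im[:,:,::-1]))
def shot(n,name):
    c=cam(n); im=robot.grab_frame(n); save(im,name); np.save(f"pics/{name}.npy",c,allow_pickle=True); return c,im
def load(name): return np.load(f"pics/{name}.npy",allow_pickle=True).item()
E
python3 - <<'E'
from h import *
s=cam('scene');d=cam('side')
for n,uv,z in [('handle',(311,322),.09),('hub',(400,284),.052),('fresh a',(210,232),.015),('fresh b',(251,221),.015),('green',(228,204),.015),('key',(288,203),.14),('tray',(432,400),.01),('timer',(256,280),.019),('soap',(315,205),0.0),('rack',(395,240),0.05),('tape',(199,263),0.02)]:
    print(n,onplane(s,uv,z).round(3))
for n,uv,z in [('fresh',(272,351),.015),('fresh',(329,374),.015),('handle',(396,235),.09),('key',(282,260),.13)]: print('side',n,onplane(d,uv,z).round(3))
w=cam('wrist');R=cv2.Rodrigues(w['r'])[0];o=-R.T@w['t'];st=robot.get_state();T=st['tool_rot']
print('cam in tool',(T.T@(o-st['ee_pos'])).round(4));print((T.T@R.T).round(3))
from rig import robot
for p in [(.5,0,.4),(.55,.1,.45),(.5,-.1,.45),(.55,.15,.4),(.6,.1,.4)]:
    for a in (np.pi/2,0,-np.pi/2): print(p,round(a,2),robot.ik(np.array(p),down(a)))
E
```

```text
handle [ 0.404 -0.204  0.09 ]
hub [ 0.651 -0.216  0.052]
fresh a [0.428 0.29  0.015]
fresh b [0.544 0.262 0.015]
green [0.537 0.383 0.015]
key [0.576 0.11  0.14 ]
tray [ 0.504 -0.438  0.01 ]
timer [0.42  0.037 0.019]
soap [0.752 0.227 0.   ]
rack [ 0.763 -0.094  0.05 ]
tape [0.341 0.182 0.02 ]
side fresh [0.546 0.288 0.015]
side fresh [0.433 0.315 0.015]
side handle [ 0.411 -0.149  0.09 ]
side key [0.578 0.161 0.13 ]
cam in tool [ 8.110e-02  1.000e-04 -1.604e-01]
[[ 0.001 -0.961 -0.277]
 [ 1.     0.     0.   ]
 [-0.    -0.277  0.961]]
(0.5, 0, 0.4) 1.57 [-0.78316141  0.07310093  0.77475459  1.68052979 -0.05179087  1.40899338
  1.56940339]
(0.5, 0, 0.4) 0 [-7.97935036e-01  7.38371132e-02  7.91053163e-01  1.68085030e+00
 -5.31766440e-02  1.40900502e+00  3.27880615e-04]
(0.5, 0, 0.4) -1.57 [-0.90438201  0.08087836  0.9099747   1.68301176 -0.06466989  1.4092056
 -1.55637205]
(0.55, 0.1, 0.45) 1.57 [-0.68915262  0.19157568  0.55138682  1.44689543 -0.09999273  1.53116489
  1.42880097]
(0.55, 0.1, 0.45) 0 [-0.80011208  0.20521782  0.69297155  1.45011785 -0.13064458  1.53300855
 -0.11257835]
[... 386 characters left out ...]
83  1.56985205 -0.12746752  1.52073524
 -1.29032281]
(0.55, 0.15, 0.4) 1.57 [-0.67879705  0.21842679  0.43904665  1.51354193 -0.09316192  1.43037799
  1.33494047]
(0.55, 0.15, 0.4) 0 [-0.83966323  0.23749905  0.64430572  1.51847583 -0.14314886  1.43334552
 -0.18922821]
(0.55, 0.15, 0.4) -1.57 [-0.9231447   0.25345558  0.75580372  1.5208457  -0.17442961  1.43647872
 -1.73073135]
(0.6, 0.1, 0.4) 1.57 [-0.60787801  0.30895084  0.52312206  1.4194818  -0.15355344  1.4537441
  1.48338087]
(0.6, 0.1, 0.4) 0 [-0.73482503  0.33580945  0.70518038  1.42363295 -0.21658231  1.46079141
 -0.03371777]
(0.6, 0.1, 0.4) -1.57 [-0.82735419  0.36668357  0.84835107  1.42644609 -0.27372856  1.4703175
 -1.5558867 ]
```

```bash
cat >> h.py <<'E'
def prox(p,a):
    "go via a config whose redundancy is central (j3 ~ 0)"
    q=robot.get_state()['qpos']
    return robot.ik(np.array(p,float),down(a))
E
python3 - <<'E'
from h import *
# central start config, then ik from there
th=-np.arctan2(.2,.5)
for a in [th]:
    robot.goto_joints([-0.38,0.417,-0.01,1.614,0.005,1.111,-0.053])
    print(robot.get_state()['ee_pos'],robot.get_state()['tool_rot'].round(2))
robot.move_ptp(np.array([.48,.2,.33]),down(-np.pi/2)); print(robot.get_state()['qpos'].round(2)); shot('wrist','wA')
robot.move_ptp(np.array([.56,.12,.38]),down(-np.pi/2)); print(robot.get_state()['qpos'].round(2));shot('wrist','wB')
robot.move_ptp(np.array([.56,-.12,.38]),down(-np.pi/2)); print(robot.get_state()['qpos'].round(2));shot('wrist','wC')
robot.move_ptp(np.array([.48,-.25,.33]),down(-np.pi/2)); print(robot.get_state()['qpos'].round(2));shot('wrist','wD')
print(robot.get_state()['time'])
# side by side, cropped
A=[cv2.imread(f'pics/w{k}.png') for k in 'ABCD']
E
```

```text
[0.58889923 0.20844428 0.22449027] [[-0.33  0.94 -0.  ]
 [ 0.94  0.33 -0.  ]
 [-0.   -0.   -1.  ]]
[-0.7   0.14  0.28  1.74 -0.04  1.26 -1.98]
[-0.56  0.23  0.37  1.54 -0.08  1.39 -1.76]
[-0.26  0.24  0.51  1.54 -0.12  1.39 -1.31]
[-0.09  0.2   0.6   1.7  -0.12  1.27 -1.03]
6.4583
```

View pics/wB.png

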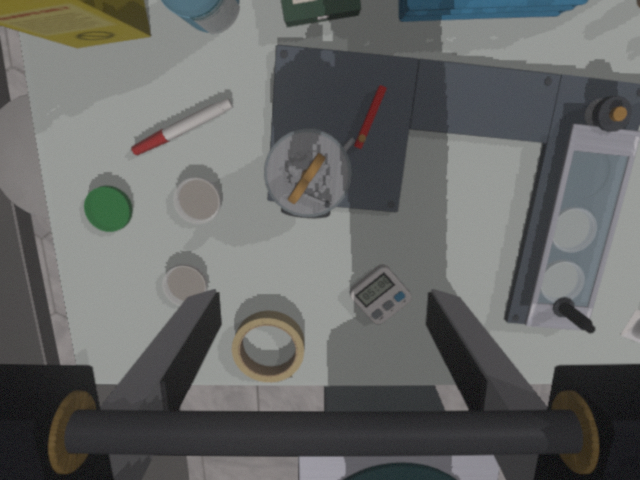

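View pics/wD.png

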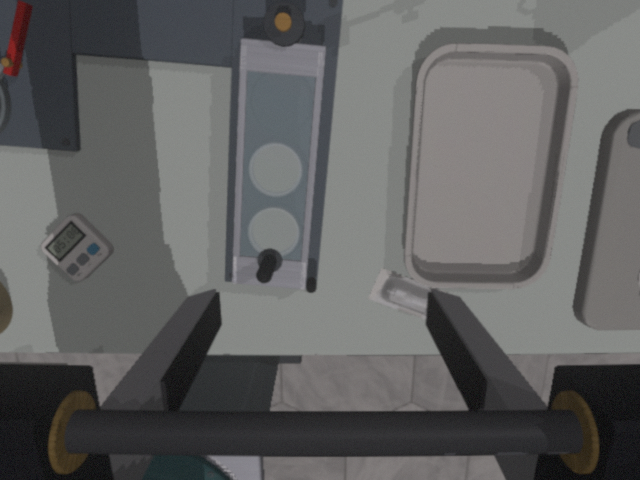

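wB shows plates at (198,200) and (186,285), a green look-alike at (108,208), the key from (293,199) to (324,157), the catch nose at (381,88) and the timer at (380,293). wD shows used plates at (275,169) and (273,231), handle top (267,272)/(270,258), hub (284,22) and the tray interior. The fresh plates are the two white/pinkish dishes. The green disc is the look-alike. I'll fit poses and check them with overlays.

```bash
cat > fit.py <<'E'
from h import *
from scipy.optimize import least_squares
B,D=load('wB'),load('wD')
obs=[(B,(278,44),(.04,.39,.012)),(B,(397,211),(-.142,.225,.012)),(B,(410,130),(-.04,.225,.012)),(B,(509,321),(-.28,.055,.012)),
(B,(544,142),(-.04,.055,.012)),(B,(308,172),(-.0525,.3225,.130)) if 0 else (B,(610,112),(0,0,.047)),
(D,(77,150),(-.142,.225,.012)),(D,(232,66),(-.04,.055,.012)),(D,(226,284),(-.28,.055,.012)),(D,(318,291),(-.28,-.055,.012)),(D,(283,22),(0,0,.047))]
def W(p,X):
    c,s=np.cos(p[2]),np.sin(p[2]);X=np.atleast_2d(np.array(X,float));return np.c_[p[0]+c*X[:,0]-s*X[:,1],p[1]+s*X[:,0]+c*X[:,1],X[:,2]]
def res(p): return np.concatenate([proj(c,W(p,X))[0]-uv for c,uv,X in obs])
if __name__=='__main__':
    r=least_squares(res,[.65,-.2,0],loss='soft_l1'); p=r.x; print(p); print(res(p).reshape(-1,2).round(1))
    np.save('samp.npy',p)
    print('handle',W(p,(-.24,0,.068)),'key-ish; nose',W(p,(.004,.263,.022)))
    # plates by hough in A,B (gray), candidate centres
    for k,c in (('wA',load('wA')),('wB',B),('wC',load('wC')),('wD',D)):
        im=cv2.imread(f'pics/{k}.png')
        print(k,'fresh pred',proj(c,[onplane(B,(198,200),.015),onplane(B,(186,285),.015)]).round(0).tolist())
        for uvs in [W(p,[(-.28,-.055,.012),(.04,-.055,.012),(.04,.39,.012),(-.142,.39,.012),(-.142,.225,.012),(-.04,.225,.012),(-.04,.055,.012),(-.28,.055,.012)])]:
            cv2.polylines(im,[proj(c,uvs).round().astype(int)],True,(0,255,255),1)
        t=np.linspace(0,2*np.pi,40)
        for i in range(3): cv2.polylines(im,[proj(c,W(p,np.c_[-.07-.0715*i+.033*np.cos(t),.033*np.sin(t),.012+0*t])).round().astype(int)],True,(255,0,255),1)
        for X in W(p,[(-.24,0,.095),(-.24,0,.037),(.004,.263,.028),(-.055,.282,.028),(-.27,-.048,.036),(0,0,.052)]): cv2.circle(im,tuple(proj(c,X)[0].round().astype(int)),2,(0,255,0),-1)
        cv2.imwrite(f'pics/o_{k}.png',im)
    a=cv2.imread('pics/o_wB.png')[20:350,240:640]; b=cv2.imread('pics/o_wD.png')[0:330,40:440]
    cv2.imwrite('pics/ov1.png',cv2.resize(np.hstack([a,b]),(800,330)))
E
python3 fit.py
```

```text
[ 0.65490927 -0.21113151 -0.08616618]
[[-2.2  0.3]
 [ 1.5  1.6]
 [-0.2 -0.9]
 [-1.2  1.2]
 [ 3.6  0.7]
 [ 7.5  0.9]
 [-0.4  1.2]
 [-0.2 -0.3]
 [-0.5 -3.5]
 [-0.7 -2.8]
 [ 0.7 -0.6]]
handle [[ 0.41579967 -0.19047721  0.068     ]] key-ish; nose [[0.6815281  0.05054852 0.022     ]]
wA fresh pred [[254.0, 134.0], [236.0, 236.0]]
wB fresh pred [[198.0, 200.0], [186.0, 285.0]]
wC fresh pred [[13.0, 200.0], [12.0, 283.0]]
wD fresh pred [[-137.0, 140.0], [-131.0, 236.0]]
```

View pics/ov1.png

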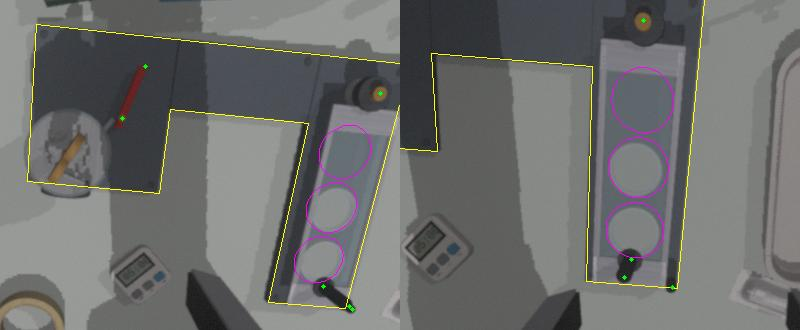

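View pics/wA.png

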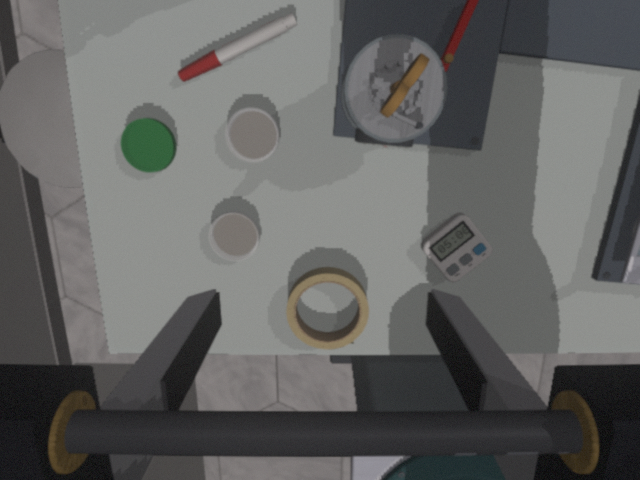

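```bash
sed -i 's/(B,(610,112),(0,0,.047))/(B,(619,113),(0,0,.052))/; s/(283,22),(0,0,.047)/(284,21),(0,0,.052)/' fit.py
python3 - <<'E'
from h import *
import subprocess
print(subprocess.run(['python3','fit.py'],capture_output=True,text=True).stdout)
A,B,C,D=[load('w'+k) for k in 'ABCD']
ims={}
def mask(k,f):
    im=cv2.imread(f'pics/w{k}.png'); hsv=cv2.cvtColor(im,cv2.COLOR_BGR2HSV); return im,hsv
# brass key: orange hue blobs
kc=[]
for k,c,(u,v) in (('A',A,(406,86)),('B',B,(308,178))):
    im,h=mask(k,0); m=cv2.inRange(h,(8,90,60),(30,255,255)); z=np.zeros_like(m); z[v-40:v+40,u-40:u+40]=m[v-40:v+40,u-40:u+40]
    n,l,s,ce=cv2.connectedComponentsWithStats(z); i=1+np.argmax(s[1:,4]); r=cv2.minAreaRect(np.argwhere(l==i)[:,::-1].astype(np.float32)); print(k,s[i],ce[i],r); kc.append((c,ce[i],r))
X=tri([(c,r[0]) for c,_,r in kc]); print('key centre',X)
for c,ce,r in kc:
    b=cv2.boxPoints(r); e=[(b[i]+b[(i+1)%4])/2 for i in range(4)]; L=[np.linalg.norm(b[i]-b[(i+1)%4]) for i in range(4)]
    i=int(np.argmin(L)); P,Q=onplane(c,e[i],.137),onplane(c,e[(i+2)%4],.137); print('wing dir',np.degrees(np.arctan2(*(P-Q)[1::-1])),np.linalg.norm(P-Q),(P+Q)/2)
# circles (plates) by Hough near predicted
for nm,pts in (('f0',[('A',A,(253,134)),('B',B,(198,200))]),('f1',[('A',A,(235,236)),('B',B,(186,285))]),('u1',[('C',C,None),('D',D,(275,169))]),('u2',[('C',C,None),('D',D,(273,231))])):
    ob=[]
    for k,c,uv in pts:
        if uv is None: uv=proj(c,onplane(D,pts[1][2],.023))[0].astype(int)
        g=cv2.imread(f'pics/w{k}.png',0); w=40; x0,y0=uv[0]-w,uv[1]-w; cr=cv2.resize(g[max(y0,0):y0+2*w,max(x0,0):x0+2*w],None,fx=4,fy=4,interpolation=cv2.INTER_CUBIC)
        h=cv2.HoughCircles(cr,cv2.HOUGH_GRADIENT_ALT,1.5,400,param1=120,param2=.6,minRadius=80,maxRadius=140)
        if h is None: print(nm,k,'none',uv); continue
        q=h[0,0]/4; ob.append((c,(q[0]+max(x0,0),q[1]+max(y0,0)))); print(nm,k,ob[-1][1],'r',q[2],'onplane',onplane(c,ob[-1][1],.015 if nm[0]=='f' else .023).round(4))
    if len(ob)==2: print(nm,'tri',tri(ob).round(4))
E
```

```text
[ 0.65452733 -0.21160482 -0.08778472]
[[-1.7  0. ]
 [ 1.7  1.6]
 [ 0.1 -0.9]
 [-1.2  1.4]
 [ 3.9  0.9]
 [ 1.8  0.2]
 [-0.2  1.2]
 [ 0.2  0. ]
 [-0.4 -3.3]
 [-0.7 -2.5]
 [-0.2 -0.4]]
handle [[ 0.41545147 -0.19056353  0.068     ]] key-ish; nose [[0.68156967 0.05003179 0.022     ]]
wA fresh pred [[254.0, 134.0], [236.0, 236.0]]
wB fresh pred [[198.0, 200.0], [186.0, 285.0]]
wC fresh pred [[13.0, 200.0], [12.0, 283.0]]
wD fresh pred [[-137.0, 140.0], [-131.0, 236.0]]

A [381  54  47  63 822] [404.50608273  85.19829684] ((403.1025695800781, 84.3745346069336), (15.861030578613281, 70.95201110839844), 34.875328063964844)
B [289 154  35  49 496] [306.14314516 178.14717742] ((305.61871337890625, 177.75132751464844), (10.670431137084961, 55.50080490112305), 33.11134338378906)
key centre [0.59090585 0.13685973 0.12962214]
wing dir -34.41950746300363 0.05248739582616314 [0.59013896 0.13850578 0.137     ]
wing dir -33.64963563315283 0.05220520538080804 [0.59136105 0.13662998 0.137     ]
f0 A (np.float32(252.75), np.float32(133.0)) r 25.499552 onplane [0.5507 0.2765 0.015 ]
f0 B none (198, 200)
f1 A (np.float32(234.0), np.float32(234.625)) r 23.146053 onplane [0.4375 0.3028 0.015 ]
f1 B none (186, 285)
u1 C (np.float64(388.375), np.float64(228.375)) r 21.74713 onplane [ 0.5155 -0.1985  0.023 ]
u1 D (np.float32(274.375), np.float32(168.75)) r 26.439182 onplane [ 0.5138 -0.1958  0.023 ]
u1 tri [ 0.5156 -0.1971  0.0284]
u2 C (np.float64(381.875), np.float64(283.375)) r 21.898777 onplane [ 0.4424 -0.1934  0.023 ]
u2 D none (273, 231)
```

```bash
cat > key1.py <<'E'
from h import *
K=np.array([.591,.137,.130]); a=np.radians(-34+90)
q0=[-.227,.417,0,1.614,0,1.111,a-.227]
robot.goto_joints(q0)
robot.move_ptp(K+[0,0,.08],down(a)); robot.gripper_to(.05)
robot.move_linear(K+[0,0,.004],.1)
f0=robot.get_state(); robot.gripper_to(0.0); s=robot.get_state(); print('grip',s['opening'],s['grasp_force'],(s['force']-f0['force']).round(1),s['qpos'].round(2),s['time'])
m0=f0['moment'];
while True:
    q=robot.get_state()['qpos'].copy(); q[6]-=.26
    if q[6]<-2.78: print('range');break
    robot.goto_joints(q); s=robot.get_state()
    print(round(s['qpos'][6],3),'F',(s['force']-f0['force']).round(1),'M',(s['moment']-m0).round(3),'gf',round(s['grasp_force'],1),round(s['opening'],4),round(s['time'],2))
    if abs((s['moment']-m0)[2])>.35 or s['opening']>.02 or s['opening']<.004: print('stop?');break
E
python3 key1.py
```

```text
grip 0.009145464041228886 30.000527199008502 [-3.9 -5.1  3.4] [-0.27  0.48 -0.01  1.74  0.01  0.92  0.69] 10.8417
0.437 F [-2.4 -3.1  2.8] M [-0.62   0.557  0.027] gf 30.0 0.0088 11.21
0.184 F [-2.6 -3.2  2.1] M [-0.437  0.552 -0.015] gf 30.0 0.0092 11.57
-0.068 F [-3.8 -3.2  3. ] M [-0.458  0.624  0.029] gf 30.0 0.0091 11.93
-0.32 F [-2.6 -2.8  3. ] M [-0.48   0.593 -0.026] gf 30.0 0.0087 12.28
-0.571 F [-3.4 -3.4  2.7] M [-0.492  0.708  0.078] gf 30.0 0.0091 12.64
-0.823 F [-0.1  0.   0. ] M [-0.067  0.228  0.076] gf 3.1 0.0114 13.0
-1.074 F [ 0.5 -0.8  0.5] M [-0.316  0.085  0.124] gf 29.2 0.0096 13.36
-1.326 F [-0.9 -2.   0.9] M [-0.386  0.087  0.085] gf 29.2 0.0097 13.72
-1.577 F [-0.9 -3.1  1.1] M [-0.537  0.191  0.024] gf 29.2 0.01 14.07
-1.829 F [-1.1 -2.2  1. ] M [-0.457  0.224  0.058] gf 29.2 0.0098 14.43
-2.08 F [-0.7 -2.4  0.7] M [-0.58   0.238  0.129] gf 29.2 0.0097 14.79
-2.332 F [-1.8 -3.3  1.6] M [-0.573  0.373  0.049] gf 29.2 0.0098 15.15
-2.583 F [-2.4 -3.5  1.2] M [-0.637  0.481  0.084] gf 29.3 0.0097 15.51
range
```

```bash
cat >> h.py <<'E'
def keyangle(name):
    "wing direction (deg, mod 180) from wrist camera in current pose"
    c,im=shot('wrist',name); h=cv2.cvtColor(im,cv2.COLOR_RGB2HSV)
    m=cv2.inRange(h,(8,90,60),(30,255,255)); u,v=proj(c,[.591,.137,.137])[0].astype(int)
    z=np.zeros_like(m); r=80; z[max(v-r,0):v+r,max(u-r,0):u+r]=m[max(v-r,0):v+r,max(u-r,0):u+r]
    n,l,s,ce=cv2.connectedComponentsWithStats(z); i=1+np.argmax(s[1:,4]); R=cv2.minAreaRect(np.argwhere(l==i)[:,::-1].astype(np.float32))
    b=cv2.boxPoints(R); e=[(b[i]+b[(i+1)%4])/2 for i in range(4)]; L=[np.linalg.norm(b[i]-b[(i+1)%4]) for i in range(4)]
    i=int(np.argmin(L)); P,Q=onplane(c,e[i],.137),onplane(c,e[(i+2)%4],.137)
    return np.degrees(np.arctan2(*(P-Q)[1::-1]))%180, np.linalg.norm(P-Q),(P+Q)/2
E
python3 - <<'E'
from h import *
T=robot.get_state()['tool_rot'];print('tool y angle',np.degrees(np.arctan2(T[1,1],T[0,1])))
robot.gripper_to(.05); p=robot.get_state()['ee_pos'].copy(); p[2]=.29; robot.move_linear(p,.15)
print(keyangle('k1'))
s=robot.get_state();q=s['qpos'].copy();q[6]+=np.pi-.3 if q[6]<0 else 0; robot.goto_joints(q); print(keyangle('k2'),robot.get_state()['time'])
E
```

```text
tool y angle -131.7214708698061
(np.float64(147.01558148385948), np.float64(0.05310365383296092), array([0.59073426, 0.13520803, 0.137     ]))
(np.float64(146.5410573197592), np.float64(0.05273797799077809), array([0.58999813, 0.13887728, 0.137     ])) 20.0917
```

```bash
cat > key2.py <<'E'
from h import *
K=np.array([.5905,.137,.134]); a=np.radians(147-90)
robot.move_ptp(K+[0,0,.1],down(a)); robot.move_linear(K,.15)
f0=robot.get_state(); robot.gripper_to(0.0); s=robot.get_state(); print('grip',s['opening'],s['qpos'][6],s['time'])
base=s['moment'][2]; qs=s['qpos'].copy(); n=0
while n<2.6:
    n+=.13; q=qs.copy(); q[6]-=n
    if q[6]<-2.78: print('range');break
    robot.goto_joints(q); s=robot.get_state(); T=s['tool_rot']
    m=s['moment'][2]-f0['moment'][2]
    print(round(n,2),'M',round(m,3),(s['moment']@T[:,2]).round(3),'eff7',s['effort'][6].round(3),'lag',round(s['qpos'][6]-q[6],4),'gf',round(s['grasp_force'],1),round(s['opening'],4),round(s['time'],2))
    if abs(m)>.25 or s['opening']>.0125: print('stop');break
E
python3 key2.py
```

```text
grip 0.009173387245153805 0.6779191761269546 22.1583
0.13 M 0.048 -0.05 eff7 -1.775 lag 0.0031 gf 30.0 0.0087 22.42
0.26 M 0.117 -0.119 eff7 -1.691 lag 0.0058 gf 30.0 0.0089 22.68
0.39 M 0.096 -0.098 eff7 -1.652 lag 0.007 gf 30.0 0.0091 22.93
0.52 M 0.053 -0.055 eff7 -1.614 lag 0.0075 gf 30.0 0.0087 23.19
0.65 M 0.069 -0.071 eff7 -1.636 lag 0.0077 gf 30.0 0.0089 23.45
0.78 M 0.04 -0.042 eff7 -1.633 lag 0.0078 gf 30.0 0.0092 23.71
0.91 M 0.048 -0.05 eff7 -1.631 lag 0.0078 gf 30.0 0.0088 23.97
1.04 M 0.055 -0.058 eff7 -1.611 lag 0.0078 gf 30.0 0.0091 24.23
1.17 M 0.065 -0.067 eff7 -1.637 lag 0.0078 gf 30.0 0.0084 24.48
1.3 M 0.087 -0.089 eff7 -1.638 lag 0.0078 gf 30.0 0.0088 24.74
1.43 M 0.08 -0.082 eff7 -1.637 lag 0.0079 gf 30.0 0.0087 25.0
1.56 M 0.133 -0.135 eff7 -1.625 lag 0.0078 gf 30.0 0.009 25.26
1.69 M 0.076 -0.078 eff7 -1.203 lag 0.0066 gf 30.0 0.0091 25.52
1.82 M 0.151 -0.153 eff7 -1.205 lag 0.0066 gf 30.0 0.0087 25.77
1.95 M 0.369 -0.371 eff7 -1.473 lag 0.0068 gf 31.8 0.0102 26.03
stop
```

```bash
cat > cover.py <<'E'
from h import *
from fit import W
robot.gripper_to(.05); p=robot.get_state()['ee_pos'].copy(); p[2]=.29; robot.move_linear(p,.2); print(keyangle('k3'))
P=np.load('samp.npy'); Z=.075
def pose(q,z=Z,r=.24): return W(P,(-r*np.cos(q),r*np.sin(q),z))[0], P[2]+np.pi/2-q
x,a=pose(0); th=-np.arctan2(x[1],x[0])
robot.goto_joints([th,.2,0,1.9,0,1.05,a+th])
robot.move_ptp(x+[0,0,.1],down(a)); robot.move_linear(x,.12)
f0=robot.get_state()['force']; robot.gripper_to(0.); s=robot.get_state(); print('grip',s['opening'],(s['force']-f0).round(1),s['qpos'].round(2),s['time'])
for q in list(np.linspace(0,1.69,13)[1:]):
    x,a=pose(q); robot.move_linear(x,.08,frame=down(a)); s=robot.get_state(); f=s['force']-f0; y=s['tool_rot'][:,1]; rad=np.array([-y[1],y[0],0])
    print(round(q,2),'tang',round(f@y,1),'rad',round(f@rad,1),'z',round(f[2],1),round(s['opening'],4),s['qpos'][[0,2,6]].round(2))
x,a=pose(1.61); robot.move_linear(x,.03,frame=down(a)); s=robot.get_state(); f=s['force']-f0; print('back tang',f@s['tool_rot'][:,1],s['opening'],s['time'])
E
python3 cover.py
```

```text
(np.float64(56.2601014854988), np.float64(0.052913582776456414), array([0.59208552, 0.13678039, 0.137     ]))
grip 0.015465416681668998 [-0.4  3.8  3.9] [ 0.39  0.34 -0.03  2.14  0.01  0.66  1.83] 32.6
0.14 tang -2.2 rad 1.3 z 5.0 0.0155 [ 0.3  -0.01  1.63]
0.28 tang -2.1 rad 3.7 z 7.9 0.0153 [0.2  0.01 1.42]
0.42 tang -2.0 rad 4.2 z 9.4 0.0151 [0.12 0.03 1.22]
0.56 tang -2.0 rad 5.7 z 11.4 0.0152 [0.03 0.05 1.02]
0.7 tang -2.4 rad 6.0 z 11.6 0.015 [-0.04  0.08  0.84]
0.84 tang -2.3 rad 7.1 z 11.4 0.0155 [-0.11  0.1   0.67]
0.99 tang -2.9 rad 7.3 z 10.3 0.0155 [-0.16  0.13  0.52]
1.13 tang -3.0 rad 6.0 z 8.5 0.0156 [-0.21  0.16  0.38]
1.27 tang -3.0 rad 5.7 z 7.9 0.0154 [-0.24  0.19  0.25]
1.41 tang -3.0 rad 5.0 z 8.3 0.0152 [-0.26  0.23  0.12]
1.55 tang -3.8 rad 5.0 z 7.6 0.0153 [-0.27  0.26  0.  ]
1.69 tang -3.1 rad 5.0 z 7.8 0.0154 [-0.27  0.29 -0.11]
back tang -3.305519163064213 0.015581279517365461 40.2917
```

```bash
cat > back.py <<'E'
from h import *
from fit import W
P=np.load('samp.npy')
f0=None
for q in (1.605,1.60,1.595,1.59,1.585):
    x=W(P,(-.24*np.cos(q),.24*np.sin(q),.075))[0]; robot.move_linear(x,.02,frame=down(P[2]+np.pi/2-q)); s=robot.get_state(); t=s['force']@s['tool_rot'][:,1]
    print(q,'tang',round(t,2))
    if t>-1.8: break
c,im=shot('side','s1'); c,im2=shot('scene','c1')
u,v=proj(cam('side'),[.68,.04,.04])[0].astype(int);print(u,v); u2,v2=proj(cam('scene'),[.68,.04,.04])[0].astype(int)
a=cv2.resize(im[v-50:v+50,u-65:u+65],(400,300)); b=cv2.resize(im2[v2-50:v2+50,u2-65:u2+65],(400,300)); save(np.hstack([a,b]),'hook1')
E
python3 back.py
```

```text
1.605 tang -4.04
1.6 tang -0.39
261 269
```

View pics/hook1.png

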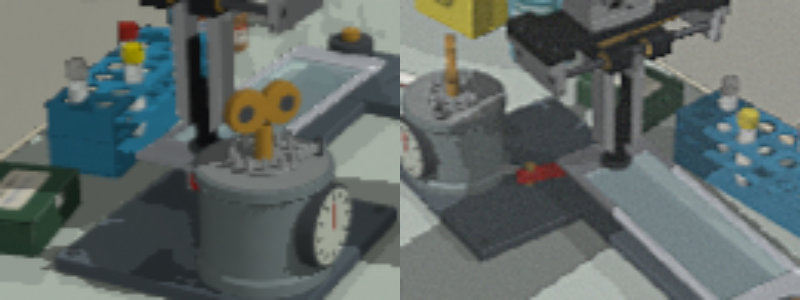

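The scene shows the cover open at the catch. The tangential force fell from -4.0 N to -0.4 N at 1.60 rad, so it's hooked. I'll let go gently and look at the uncovered wells.

Run:
```python
from h import *
robot.gripper_to(.03); print(robot.get_state()['force'].round(1)); robot.gripper_to(.05)
p=robot.get_state()['ee_pos'].copy(); p[2]=.25; robot.move_linear(p,.12)
robot.goto_joints([.3,.2,0,1.8,0,1.14,-np.pi/2+.3]);
robot.move_ptp(np.array([.5,-.18,.3]),down(-np.pi/2)); shot('wrist','wE'); print(robot.get_state()['time'])
robot.move_ptp(np.array([.5,-.05,.33]),down(-np.pi/2)); shot('wrist','wF'); print(robot.get_state()['time'])
```

```text
[-0.1  0.4 -0.9]
44.925
45.5667
```

View pics/wF.png

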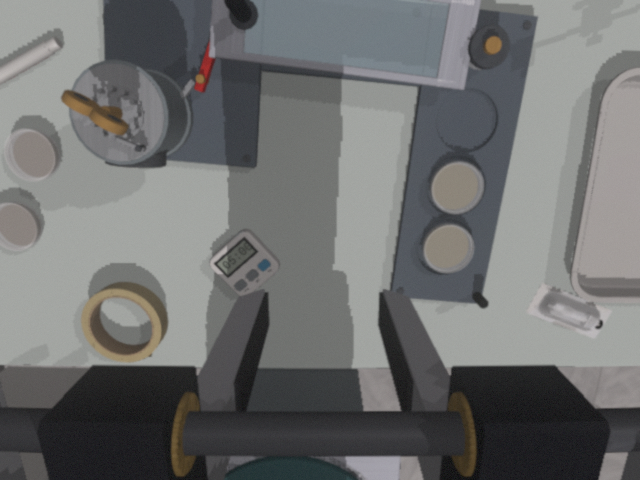

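wF shows the cover hooked open along the top, with the handle at (238,10). Used plates are at (456,187) and (447,248), well_0 is empty at (466,119), the rubber stop is at (481,300), and the timer and marker are undisturbed. Next I'll locate the used plates and the tray.

```bash
cat > used.py <<'E'
from h import *
from fit import W
P=np.load('samp.npy'); E_,F=load('wE'),load('wF')
guess=W(P,[(-.1415,0,.023),(-.213,0,.023)]); U=[]
for g in guess:
    ob=[]
    for k,c in (('wE',E_),('wF',F)):
        im=cv2.imread(f'pics/{k}.png'); h=cv2.cvtColor(im,cv2.COLOR_BGR2HSV); u,v=proj(c,g)[0].astype(int)
        m=(im.astype(int).sum(2)>330).astype(np.uint8); z=np.zeros_like(m); r=36; z[v-r:v+r,u-r:u+r]=m[v-r:v+r,u-r:u+r]
        n,l,s,ce=cv2.connectedComponentsWithStats(z); i=l[v,u] or 1+np.argmax(s[1:,4])
        cs,_=cv2.findContours((l==i).astype(np.uint8),cv2.RETR_EXTERNAL,cv2.CHAIN_APPROX_NONE); e=cv2.fitEllipse(cv2.convexHull(max(cs,key=len)))
        ob.append((c,e[0])); print(k,np.round(e[0],1),np.round(e[1],1),onplane(c,e[0],.02).round(4))
    t=tri(ob); U.append(t); print('tri',t.round(4),'expected',g.round(4))
np.save('used.npy',U)
D=load('wD'); im=cv2.imread('pics/wD.png'); 
for uv in ((411,170),(563,170),(492,45),(478,288),(418,60),(410,280),(545,280),(573,60)): print('tray',uv,onplane(D,uv,.02).round(3))
E
python3 used.py
```

```text
wE [340.5 193.2] [54.2 55.2] [ 0.5131 -0.1966  0.02  ]
wF [456.9 187.3] [49.4 54. ] [ 0.5132 -0.1968  0.02  ]
tri [ 0.5132 -0.1966  0.0206] expected [ 0.5136 -0.1992  0.023 ]
wE [335.7 257.7] [50.  52.6] [ 0.4429 -0.1925  0.02  ]
wF [448.5 248.5] [47.1 51.1] [ 0.4427 -0.1932  0.02  ]
tri [ 0.4435 -0.1924  0.0223] expected [ 0.4423 -0.1929  0.023 ]
tray (411, 170) [ 0.513 -0.344  0.02 ]
tray (563, 170) [ 0.514 -0.513  0.02 ]
tray (492, 45) [ 0.64  -0.421  0.02 ]
tray (478, 288) [ 0.375 -0.432  0.02 ]
tray (418, 60) [ 0.625 -0.346  0.02 ]
tray (410, 280) [ 0.385 -0.351  0.02 ]
tray (545, 280) [ 0.385 -0.512  0.02 ]
tray (573, 60) [ 0.627 -0.507  0.02 ]
```

```bash
cat >> h.py <<'E'
def goxy(p,a,z):
    "high move then above target, with central elbow"
    robot.move_ptp(np.array([p[0],p[1],z]),down(a))
def grab(p,a,z,op=.082):
    "descend over plate at p, close, report"
    goxy(p,a,z+.09); robot.gripper_to(op); hit=robot.move_linear(np.array([p[0],p[1],z]),.12,threshold=15)
    f0=robot.get_state()['force']; robot.gripper_to(.0); s=robot.get_state()
    print('grab hit',hit,'open',round(s['opening'],4),'z',s['ee_pos'][2].round(4),'dF',(s['force']-f0).round(1),'t',round(s['time'],1)); return s
def up(z=.16,v=.2):
    p=robot.get_state()['ee_pos'].copy(); p[2]=z; robot.move_linear(p,v)
E
cat > mv1.py <<'E'
from h import *
P=np.load('samp.npy'); U=np.load('used.npy'); a=P[2]+np.pi/2
for u,t in ((U[0],(.558,-.412)),(U[1],(.458,-.412))):
    th=.4; robot.goto_joints([th,.35,0,1.75,0,1.04,a+th]) if t[0]>.5 else None
    grab(u,a,.034); up(.12); s=robot.get_state(); print('lift open',round(s['opening'],4))
    goxy(t,a-np.pi/2,.12); s=robot.get_state(); print('held',round(s['opening'],4),round(s['grasp_force'],1))
    hit=robot.move_linear(np.array([*t,.028]),.12,threshold=12); print('place hit',hit,robot.get_state()['ee_pos'].round(4)); robot.gripper_to(.078); up(.14)
    print(robot.get_state()['qpos'].round(2),robot.get_state()['time'])
E
python3 mv1.py
```

```text
grab hit False open 0.0573 z 0.0343 dF [ 0.3 -0.6  5.9] t 51.1
lift open 0.0571
held 0.0569 30.0
place hit True [ 0.557  -0.4112  0.0263]
[ 0.35  0.64  0.36  1.51 -0.25  1.04  0.69] 54.8333
grab hit False open 0.0571 z 0.0343 dF [-1.5  1.2  6.6] t 57.7
lift open 0.0567
held 0.0574 30.0
place hit True [ 0.4573 -0.411   0.0265]
[ 0.39  0.52  0.39  1.73 -0.23  0.95  0.78] 61.3
```

Run:
```python
from h import *
from fit import W
P=np.load('samp.npy')
up(.25); robot.goto_joints([.3,.2,0,1.8,0,1.14,-np.pi/2+.3])
robot.move_ptp(np.array([.53,-.22,.26]),down(-np.pi/2)); c,im=shot('wrist','wG')
robot.move_ptp(np.array([.50,-.14,.26]),down(-np.pi/2)); c2,im2=shot('wrist','wH'); print(robot.get_state()['time'])
X=W(P,[(-.07,0,.012),(-.1415,0,.012),(-.213,0,.012)])
for n,c,im in (('wG',c,im),('wH',c2,im2)):
    for x in X:
        uv=proj(c,x)[0]; g=cv2.cvtColor(im,cv2.COLOR_RGB2GRAY); u,v=uv.astype(int); r=48; cr=cv2.resize(g[max(0,v-r):v+r,u-r:u+r],None,fx=4,fy=4,interpolation=cv2.INTER_CUBIC); cr=cv2.equalizeHist(cv2.GaussianBlur(cr,(9,9),0))
        h=cv2.HoughCircles(cr,cv2.HOUGH_GRADIENT_ALT,1.5,400,param1=150,param2=.5,minRadius=110,maxRadius=150)
        print(n,uv.round(1), None if h is None else ((h[0,0]/4)[:2]+[u-r,max(0,v-r)]).round(1), None if h is None else (h[0,0,2]/4, (onplane(c,(h[0,0]/4)[:2]+[u-r,max(0,v-r)],.012)-x).round(4)))
    for x in X:
        t=np.linspace(0,2*np.pi,60); cv2.polylines(im,[proj(c,x+np.c_[.033*np.cos(t),.033*np.sin(t),0*t]).round().astype(int)],True,(255,0,255),1)
    save(im,'o_'+n)
```

```text
64.6667
wG [307.  151.8] None None
wG [301.4 226.1] None None
wG [296.3 293.8] [295.2 292.2] (np.float32(32.78203), array([0.0017, 0.0011, 0.    ]))
wH [396.2 119.2] None None
wH [386.2 195.9] None None
wH [377. 266.] None None
```

View pics/o_wG.png

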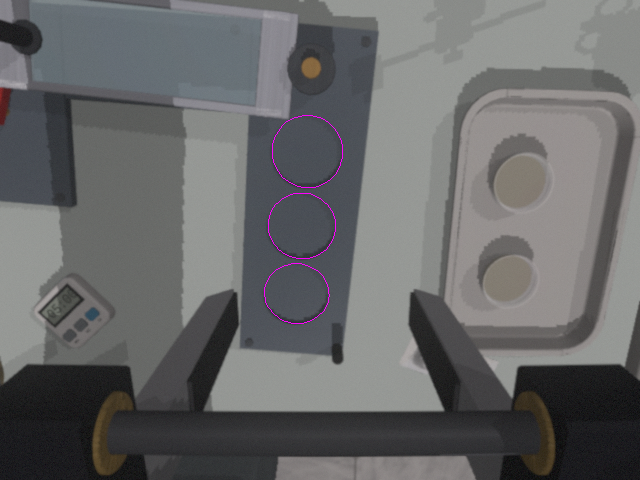

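The overlay shows both used plates flat in the tray at (522,182) and (510,280). The projected wells sit on the real recesses. Next I'll refine the well positions from image gradients and re-locate the fresh plates.

```bash
cat > ref.py <<'E'
from h import *
from fit import W
P=np.load('samp.npy'); t=np.linspace(0,2*np.pi,120,endpoint=False)
V=[]
for k in ('wG','wH'):
    g=cv2.GaussianBlur(cv2.imread(f'pics/{k}.png',0).astype(np.float32),(0,0),.8); V.append((load(k),np.hypot(cv2.Sobel(g,5,1,0),cv2.Sobel(g,5,0,1))))
def score(p,wells=(.07,.1415,.213)):
    s=[]
    for c,G in V:
        X=np.vstack([W(p,np.c_[-w+.033*np.cos(t),.033*np.sin(t),.012+0*t]) for w in wells]); uv=proj(c,X).astype(np.float32)
        s.append(np.minimum(cv2.remap(G,uv[:,0].reshape(-1,1),uv[:,1].reshape(-1,1),1),40).mean())
    return np.mean(s)
r=np.arange(-.005,.0051,.0005)
def best(ws):
    return max((score(P+[dx,dy,0],ws),dx,dy) for dx in r for dy in r)
print('base',score(P),'all',best((.07,.1415,.213)));
for w in (.07,.1415,.213): print(w,best((w,)))
for k in ('wG',):
    print(proj(load(k),W(P,[(-.28,.055,.012),(-.28,-.055,.012),(.04,-.055,.012),(0,0,.052),(-.142,.225,.012)])).round(1).tolist())
E
python3 ref.py
cat > fresh.py <<'E'
from h import *
def find(c,im,guess,r=45):
    h=cv2.cvtColor(im,cv2.COLOR_RGB2HSV); a=im.astype(int)
    m=((a[:,:,0]-a[:,:,1])>2).astype(np.uint8)   # pinkish against greenish bench
    m=cv2.morphologyEx(m,cv2.MORPH_OPEN,np.ones((3,3))); u,v=proj(c,[*guess,.015])[0].astype(int); z=np.zeros_like(m); y0,x0=max(v-r,0),max(u-r,0); z[y0:v+r,x0:u+r]=m[y0:v+r,x0:u+r]
    n,l,s,ce=cv2.connectedComponentsWithStats(z); i=1+np.argmax(s[1:,4]); cs,_=cv2.findContours((l==i).astype(np.uint8),cv2.RETR_EXTERNAL,cv2.CHAIN_APPROX_NONE)
    e=cv2.fitEllipse(cv2.convexHull(max(cs,key=len))); return e
if __name__=='__main__':
    import sys
    robot.goto_joints([-.45,.2,0,1.8,0,1.14,-np.pi/2-.45])
    for i,p in enumerate(((.5,.25,.26),(.46,.18,.26))):
        robot.move_ptp(np.array(p),down(-np.pi/2)); c,im=shot('wrist','wf%d'%i)
        for g in ((.5507,.2765),(.4375,.3028)):
            e=find(c,im,g); print(i,np.round(e[0],1),np.round(e[1],1),onplane(c,e[0],.013).round(4))
    print(robot.get_state()['time'])
E
python3 fresh.py
```

```text
base 23.68391 all (np.float32(24.372492), np.float64(-0.0010000000000000035), np.float64(-4.336808689942018e-18))
0.07 (np.float32(24.864832), np.float64(-0.0010000000000000035), np.float64(-4.336808689942018e-18))
0.1415 (np.float32(23.883095), np.float64(-0.0010000000000000035), np.float64(-4.336808689942018e-18))
0.213 (np.float32(24.369545), np.float64(-0.0010000000000000035), np.float64(-4.336808689942018e-18))
[[240.7, 347.5], [343.1, 355.7], [379.7, 30.0], [312.0, 66.7], [72.6, 207.4]]
0 [294.4 157.6] [53.3 54.9] [0.55   0.2771 0.013 ]
0 [260.2 241. ] [47.6 51.6] [0.469  0.3122 0.013 ]
1 [217.3 115.1] [54.8 58.2] [0.5491 0.2756 0.013 ]
1 [186.8 202.4] [50.  53.8] [0.4682 0.3108 0.013 ]
66.7917
```

View pics/wf0.png

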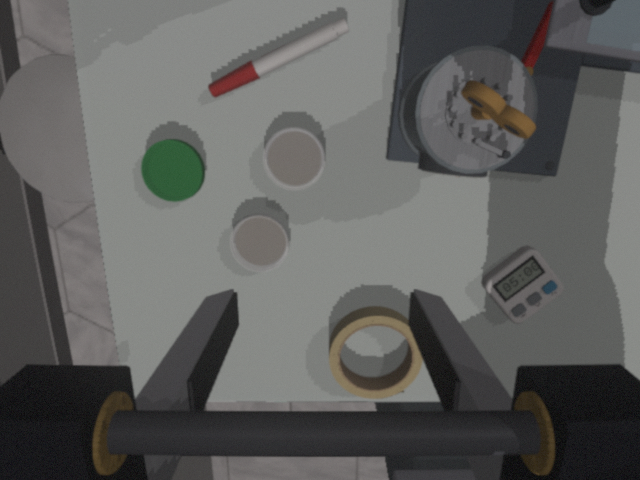

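wf0 shows fresh plates at (294,158) and (260,241). The second was knocked about 3 cm from its earlier place. The green look-alike at (173,170) stays where it is. I'm placing the first fresh plate, squeezing it twice at 90° to centre it.

```bash
cat > mv2.py <<'E'
from h import *
from fit import W
import sys
P=np.load('samp.npy')+[-.001,0,0]
def put(f,a1,w):
    a1=np.radians(a1); th=-np.arctan2(f[1],f[0]); up(.2)
    robot.goto_joints([th,.3,0,1.75,0,1.09,a1+np.pi/2+th])
    grab(f,a1+np.pi/2,.040,.075); robot.gripper_to(.08)   # shallow centring squeeze
    up(.060); robot.move_ptp(np.array([*f,.060]),down(a1))
    grab2=robot.move_linear(np.array([*f,.026]),.1,threshold=15); robot.gripper_to(0.); s=robot.get_state(); print('grip',grab2,s['opening'].round(4),s['ee_pos'].round(4))
    up(.2); s=robot.get_state(); print('lift',s['opening'].round(4)); x=W(P,(-w,0,0))[0]; a=P[2]+np.pi/2
    robot.move_ptp(np.array([x[0],x[1],.2]),down(a)); robot.move_linear(np.array([x[0],x[1],.06]),.2); s=robot.get_state(); print('held',s['opening'].round(4),s['grasp_force'].round(1),s['ee_pos'][:2]-x[:2],s['qpos'].round(2))
    hit=robot.move_linear(np.array([x[0],x[1],.0345]),.05,threshold=10); s=robot.get_state(); print('place hit',hit,s['ee_pos'].round(4),s['force'].round(1),s['time'])
if __name__=='__main__':
    put(*eval(sys.argv[1]))
E
sed -i 's/^    goxy(p,a,z+.09)/    goxy(p,a,max(z+.09,.15))/' h.py
python3 mv2.py "((.5495,.2763),36,.213)"
```

```text
grab hit False open 0.0003 z 0.04 dF [ 0.1 -0.6 -0.2] t 73.5Traceback (most recent call last):
  File "mv2.py", line 15, in <module>
    put(*eval(sys.argv[1]))
    ~~~^^^^^^^^^^^^^^^^^^^^
  File "mv2.py", line 10, in put
    grab2=robot.move_linear(np.array([*f,.026]),.1,threshold=15); robot.gripper_to(0.); s=robot.get_state(); print('grip',grab2,s['opening'].round(4),s['ee_pos'].round(4))
                                                                                                                                ^^^^^^^^^^^^^^^^^^
AttributeError: 'float' object has no attribute 'round'
```

```bash
sed -i "s/a1+np.pi\/2,.040,.075/a1+np.pi\/2,.0265,.080/; s/s\['opening'\].round(4)/round(s['opening'],4)/g; s/s\['grasp_force'\].round(1)/round(s['grasp_force'],1)/" mv2.py
python3 - <<'E'
from rig import robot; s=robot.get_state(); print(s['opening'],s['ee_pos'],s['time']); robot.gripper_to(.08)
E
python3 mv2.py "((.5495,.2763),36,.213)"
```

```text
0.05722916411109744 [0.54968714 0.27644356 0.02637937] 77.3
grab hit False open 0.057 z 0.0268 dF [-1.8 -0.3  4.1] t 82.6
grip False 0.0572 [0.5497 0.2765 0.0264]
lift 0.0571
held 0.0571 30.0 [ 0.0005069  -0.00015922] [-0.08  0.45  0.51  2.1  -0.35  0.67  2.15]
place hit False [ 0.4412 -0.193   0.0344] [-0.4  0.4  0.3] 90.025
```

```bash
python3 - <<'E'
from h import *
robot.gripper_to(.08); up(.2); 
robot.goto_joints([-.45,.2,0,1.8,0,1.14,-np.pi/2-.45])
robot.move_ptp(np.array([.46,.2,.26]),down(-np.pi/2)); c,im=shot('wrist','wg')
from fresh import find
e=find(c,im,(.4685,.3115)); print(e,onplane(c,e[0],.013).round(4),robot.get_state()['time'])
np.save('f1.npy',onplane(c,e[0],.013)[:2])
E
python3 mv2.py "(np.load('f1.npy'),-20,.1415)"
```

```text
((207.98211669921875, 199.51239013671875), (50.648895263671875, 54.59690856933594), 139.2814483642578) [0.469  0.3112 0.013 ] 95.3417
grab hit False open 0.0574 z 0.0268 dF [-0.7 -0.8  5.2] t 100.5
grip False 0.0572 [0.4692 0.3114 0.0264]
lift 0.057
held 0.0573 30.0 [ 0.00055497 -0.000234  ] [-0.    0.53  0.4   1.94 -0.3   0.73  2.06]
place hit True [ 0.5122 -0.199   0.0334] [-0.6  0.6  6.7] 108.525
```

Run:
```python
from h import *
robot.gripper_to(.08); up(.25); robot.goto_joints([.3,.2,0,1.8,0,1.14,-np.pi/2+.3])
robot.move_ptp(np.array([.50,-.12,.33]),down(-np.pi/2)); c,im=shot('wrist','wJ'); print(robot.get_state()['time'])
from fit import W
P=np.load('samp.npy')+[-.001,0,0]
print(proj(c,W(P,[(-.1415,0,.023),(-.213,0,.023)])).round(1).tolist())
s=cam('side');
```

```text
113.625
[[396.1, 188.6], [387.7, 250.8]]
```

View pics/wJ.png

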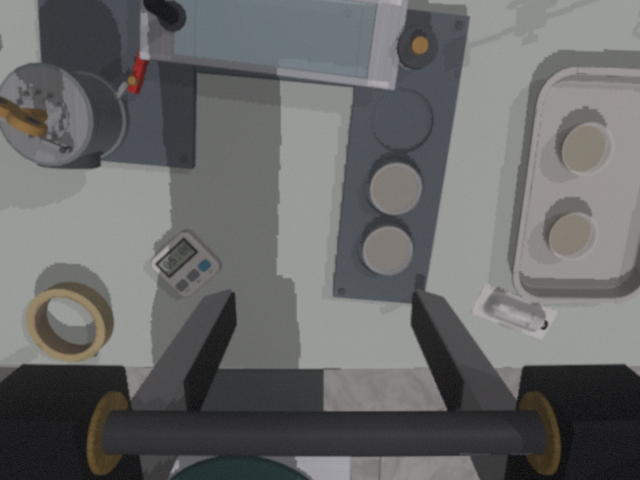

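wJ shows both fresh plates centred in well_1 (396,188) and well_2 (388,250), within a pixel of the predicted centres. The used plates are in the tray, the cover is hooked, and the timer is untouched. No third fresh plate appears in any view, so I'm handing the job in.

Run:
```python
from rig import robot
print(robot.sign_off())
```

```text
the job is handed in; nothing more can be done
None
```

I handed the job in at about 114 s: the cover is hooked open, the key is wound to its stop, both used plates are in the tray, and both fresh plates are in wells of their own; the timer looked untouched at the last look, but I did not look at the marker again near the end.

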